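# Gauge the condenser lens and lift it with lens tongs

## Task

Press the red knob of the drop gauge down, without forcing it, until its sprung foot rests on top of the amber condenser lens for a moment to read its thickness, and let it spring back up. Then pick up the blue-gripped lens tongs, close their jaws on the rim of the lens and take it off the gauge, never touching the glass with the gripper itself or dropping it. Finish while still holding: the lens gripped in the tongs, roughly level and still, at least 12 cm above the table and clear of everything else, with the chrome knob, cream cover and black clip left where they were.

Things in the scene. Friction and masses are not known exactly. Their poses are not given: they have to be found in the camera images.
- gauge: fixed drop gauge; origin on the table under its anvil centre. Grey base 90 (x) x 150 (y -45 to +105) x 12 mm; steel anvil 30 mm diameter, top 30 mm up; column (20 mm diameter, 140 mm high) at own y +85 mm holds an arm along y over the anvil, 102 to 128 mm high, 22 mm wide. Open to own -x (roughly to the robot), +x and -y.
- gauge_foot (a joint): travel of the gauge's vertical spindle, m: 0 = up, grows downward to 0.043. The foot (14 mm diameter) is 73 mm above the table minus this value and meets the lens at about 0.025. A spring (3 N at the top, 4 to 5 N at the lens) returns it when let go; once on the lens it is a hard stop.
- gauge_knob (a point): centre of the top face of the red press knob (30 mm diameter, 12 mm thick) on the gauge spindle, straight above the anvil; 185 mm above the table when up; pushing it straight down lowers the foot.
- lens: amber glass condenser lens lying flat side down on the anvil: 44 mm diameter, upright rim 12 mm tall, domed to 18 mm at the centre with a flat 18 mm across on top; 40 to 80 g; loose. Origin: centre of the underside; z is its optical axis (up).
- tongs: sprung lens tongs lying flat, 0.11 kg, balanced near the pads, loose. Origin on the table under the middle between the blue grip pads; own +x points to the jaws. Pads: 36 mm long (x), 0 to 34 mm high, 48 mm over their outer faces at rest. Dark pivot block 30 x 34 x 30 mm at x -90 mm. Width over the jaws 82 mm.
- tongs_grip (a point): point midway between the blue pads, 24 mm above the tongs' underside: TCP goes here, closing along own y. Arms need 12 N at the pads to start closing, 14 N at the lens: squeezed to 44 or 45 mm they are carried open; jaws meet the lens at about 37 mm over the pads; then grip with about 50 N. Fully shut 31 mm.
- tongs_jaw (a point): point midway between the black V jaws, 105 mm along own +x from the origin, 18 mm above the underside: the middle of the lens rim comes here. Jaws 28 mm long (x), 10 to 26 mm high, 71 mm apart in the Vs and 61 mm at their lips at rest; they move 2.2 times as far as the pads.
- tongs_left (a joint): angle of one tongs arm, rad: 0 = open at rest, about 0.065 closed on the lens, 0.10 fully shut; the other arm mirrors it.
- knob: chrome focusing knob, 36 mm diameter, 28 mm tall, standing on its base; origin: centre of underside. A bystander.
- cover: cream bakelite lamp housing cover, round dome 90 mm diameter, 66 mm tall; origin: centre of underside. A bystander.
- clip: black spring clip, about 52 x 22 x 15 mm, lying flat; origin: centre of underside. A bystander.

How it is judged (in metres and radians):
On the way, in this order (a step that is already met when the one before it is completed fails the run):
1. the gauge foot rests on the lens on its anvil, the tongs not yet taken (contact force between gauge_foot and lens above 0.5 N and value of joint gauge_foot between 0.021 and 0.029 m and horizontal distance between lens and gauge below 0.012 m and distance of tongs from where it was at the start of the episode below 0.03 m), for 0.2 s.
2. the foot has sprung back up and the tongs are closed on the lens (value of joint gauge_foot below 0.005 m and contact force between tongs and lens above 1 N and value of joint tongs_left above 0.045 rad and distance between lens and tongs_jaw below 0.02 m), for 0.2 s.
At the end, for the whole second after the job is handed in: Lens underside over 12 cm up, tilt under 0.4 rad, under 3 cm/s, pinched by the tongs (over 1 N, within 20 mm of the jaw point); fingers hold the tongs; nothing but the tongs touches the lens, tongs clear of the gauge; gauge foot up within 5 mm; knob, cover and clip within 3 cm of their starts (height (world z) of lens above 0.12 m and angle between lens's own z axis and vertical below 0.4 rad and contact force between tongs and lens above 1 N and contact force between the fingers and tongs above 3 N and distance between lens and tongs_jaw below 0.02 m and contact force between each of gauge, the arm, the fingers and lens below 0.05 N and contact force between gauge and tongs below 0.05 N and linear speed of lens below 0.03 m/s and value of joint gauge_foot below 0.005 m and distance of each of knob, cover, clip from where it was at the start of the episode below 0.03 m); the arm keeps its last pose, push and grip.
It fails at once if the gripper or arm touches the lens (contact force between any of the fingers, the arm and lens above 0.3 N).
It fails at once if the gauge foot is forced onto the lens (over 45 N) (contact force between gauge_foot and lens above 45 N).
It fails at once if the lens is dropped onto the base or table (height (world z) of lens below 0.022 m).
It fails at once if the knob, cover or clip is moved by more than 3 cm (distance of any of knob, cover, clip from where it was at the start of the episode above 0.03 m).
It also fails if it takes over 59 s, if anything falls off the work surface, if the arm or the gripper's body presses on something with over 40 N, if the wrist force passes 120 N, or if a joint passes its speed limit or range.

## Robot

A 6-joint arm with a two-finger parallel gripper is mounted at the origin on the work surface. World frame = base frame: x ahead of the robot, y to its left, z up, the work surface at z = 0. Lengths are in m, angles in degrees, forces in N, time in s.
With the tool pointing down it reaches from about 0.25 to 0.775 m from the base axis. Payload 8.9 kg.
Tool frame: the origin (TCP) lies between the finger pads, 19 mm behind the fingertips; this is the grasp point; y points along the fingers, z is the direction in which the jaws open and shut, and the axes are right-handed (so a half turn about y gives the same grasp; the last joint's range is limited). The gripper opens to 85 mm and grips with 20 to 120 N. Pads are 22 mm wide; open, the fingers measure 114 mm over their backs; the gripper's body (76 mm by 85 mm) begins 54 mm behind the grasp point. The pads swing forward as they close: fully open they stand 13 mm farther back than shut.
Start: joints at [68.623, 16.656, -8.789, 64.555, 0, 82.019], TCP at [0.122, 0.511, 0.25] pointing down, gripper open.
Joint ranges: [-144.48, 144.48], [-52.06, 99.96], [-74.48, 78.29], [-112.23, 115.85], [-86.99, 84.42], [-180, 180]. Speed limits (degrees/s): [127.2, 127.2, 159.86, 180, 180, 180].

## Interface

Orientations are given as a 3x3 rotation matrix whose columns are the frame's x, y, z axes.
In Python, from station import * gives the robot as it stands. The module is installed in compiled form; this text tells all that it offers.
- The arm moves only by the tool step_arm, never from a script. Its argument "targets" is a list that holds one entry, the list of rows, each a list of 7 numbers: the turn, a rotation vector about the tool's x, y, z in degrees, then the shift along the tool's x, y, z in mm, then the opening, from 0 (shut) to 1 (fully open). A call has 1 to 8 rows; each row shifts and turns the commanded pose from where the row before left it, along the tool's axes as they then stand; what a row does not reach is not made up. A row lasts 1/12 s, in which the tool goes at most 41.7 mm and 7.16 degrees, less where a joint would pass 70% of its speed; a pose out of reach is approached as far as the arm can. A call with a gripper value outside its range is refused whole. The fingers move at their own pace and stop on an object; "grip_force" is the grip in N (left out, the last holds). Time passes only in rows, so rows that do not move let the fingers close. It gives the time, the measured TCP pose, the force and the opening at its end, in the units of the state.
- get_state(): the state, without advancing time (a new reading comes with each control period).
- read_camera(name): name is "scene" or "top"; returns the picture (400x640x3 uint8, red, green, blue); there is no depth.
- camera_model(name): a dict with "fx", "fy", "cx", "cy" (pixels), "origin" and "orientation" of the camera in the world. Camera axes: x right, y up, looking along -z (the intrinsics and any distortion apply to the point x, -y, -z); pixel columns grow to the right and rows downward; lengths in m; the calibration is good to about 2 mm. A picture is of the moment at which its call begins. camera_model takes no time and is no camera call.
- job_done(): hands the job in, once; it reports no verdict.
The state is a dict: "t": time; "qpos": joint angles; "joint_vel": joint speeds; "joint_torque": joint torques, N m; "tool_pos": TCP position; "orientation": TCP orientation; "ft_force": force on the tool from outside, world axes, zero at the start; "ft_torque": the same for the moment, N m; "gripper_width": finger opening in m.
Only numpy, scipy, OpenCV 4.12 (cv2) and the standard library are available. Lean on these libraries where they do the work, as an engineer would, in place of code of your own. Each camera call takes 0.05 s, during which the arm holds its last target. There are 200 camera calls.

## Working session

There is one attempt and no reset: what is moved stays moved. The work goes in short steps, Python scripts to look and compute and a tool call to move; the robot and the scene stay as the last step left them, time stands still between calls to the robot, and variables do not carry over. Pictures are saved under pics/ and viewed, about 8 in all and at most 12, crops included, and the job is handed in when it is done.

Besides the shell and the picture viewer there is one more tool, called after ">>>" as name([rows], argument=value, ...), one row to a line, values as JSON. step_arm: Moves the arm, as the interface text tells. Its arguments: {"type":"object","properties":{"targets":{"type":"array"},"grip_force":{"type":"number"}},"required":["targets"]}

```bash
mkdir -p pics
python3 - <<'E'
from station import *
import cv2,numpy as np
for n in("scene","top"):
    cv2.imwrite(f"pics/{n}0.png",read_camera(n)[:,:,::-1]); m=camera_model(n); print(n,m)
s=get_state();print(s)
E
```

```text
scene {'fx': 403.2224671836148, 'fy': 403.2224671836148, 'cx': 320.30472082982095, 'cy': 197.1786585874237, 'origin': array([1.14149627, 0.3489541 , 0.75989924]), 'orientation': array([[-0.53295595, -0.58801233,  0.60844018],
       [ 0.84611919, -0.36496523,  0.38843621],
       [-0.00634577,  0.7218323 ,  0.69203891]])}
top {'fx': 488.1520714472321, 'fy': 488.1520714472321, 'cx': 324.87689861136306, 'cy': 197.4989777547416, 'origin': array([0.52426964, 0.00120584, 1.14378938]), 'orientation': array([[-0.00879995,  0.99789752, -0.06421141],
       [-0.99995454, -0.00901746, -0.00309845],
       [-0.00367096,  0.06418122,  0.99793151]])}
{'t': 0.1, 'qpos': array([ 6.86213298e+01,  1.66841890e+01, -8.82612464e+00,  6.45555422e+01,
        2.10216547e-04,  8.20176347e+01]), 'joint_vel': array([-0.04035635, -0.07410377,  0.11595728,  0.09268554,  0.10058307,
        0.01445535]), 'joint_torque': array([ 1.66449197e-03, -5.37974453e+01,  3.31919289e+01,  9.24856926e-03,
       -1.85719223e-04, -1.16537649e-05]), 'tool_pos': array([0.12150315, 0.51036609, 0.24950747]), 'orientation': array([[ 9.72790787e-01, -4.22408049e-04,  2.31684930e-01],
       [-2.31685257e-01, -1.06897564e-03,  9.72790213e-01],
       [-1.63248870e-04, -9.99999339e-01, -1.13775537e-03]]), 'ft_force': array([ 0.26430899, -0.56220393, -0.22274326]), 'ft_torque': array([0.00107363, 0.00690455, 0.00923726]), 'gripper_width': 0.08536681720190605}
```

View pics/top0.png

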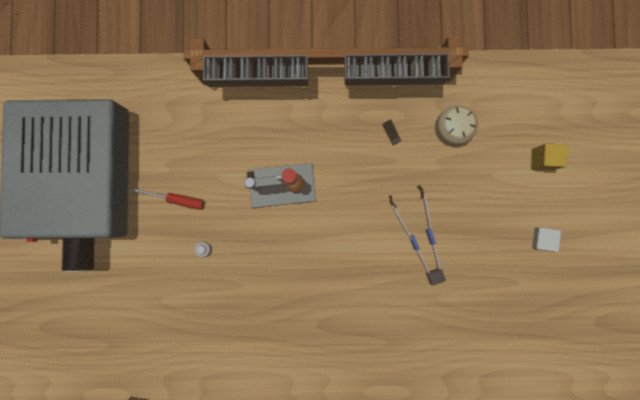

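View pics/scene0.png

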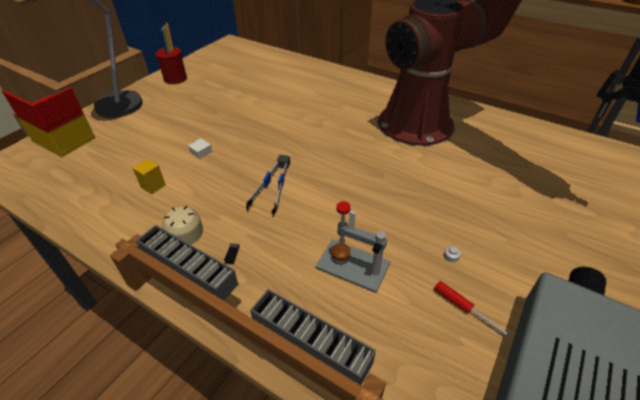

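The top view shows the gauge base near (282,185) with its knob at (289,177), and the tongs with pads at about (415,242) and (431,237) and the block at (436,277). In the scene view the knob is at (344,208), the lens at (341,252) and the tongs at about (270,185). I'll enlarge these areas.

Run:
```python
import cv2,numpy as np
t=cv2.imread("pics/top0.png");s=cv2.imread("pics/scene0.png")
def c(im,x,y,w,h,k):
    o=cv2.resize(im[y:y+h,x:x+w],None,fx=k,fy=k,interpolation=cv2.INTER_CUBIC)
    for i in range(0,w,10):
        cv2.line(o,(i*k,0),(i*k,6 if (x+i)%50 else 16),(255,255,255),1)
        if i%20==0: cv2.putText(o,str(x+i),(i*k,26),0,.35,(255,255,255),1)
    for j in range(0,h,10):
        cv2.line(o,(0,j*k),(6,j*k),(255,255,255),1); cv2.putText(o,str(y+j),(8,j*k+4),0,.35,(255,255,255),1)
    return o
a=c(t,240,155,80,60,5);b=c(t,380,180,80,120,5);d=c(s,310,190,80,60+0,5)
d=c(s,310,190,80,100,5)
L=np.vstack([a,np.zeros((300,400,3),np.uint8)]); L[300:600]=c(s,240,145,80,60,5)
cv2.imwrite("pics/c1.png",np.hstack([L,b]))
cv2.imwrite("pics/c2.png",d)
```

```text
(no output)
```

View pics/c1.png

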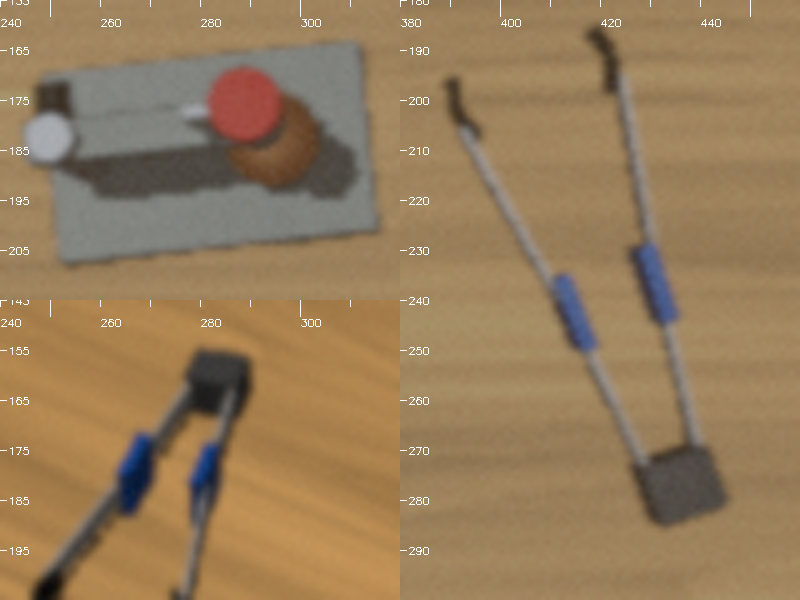

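View pics/c2.png

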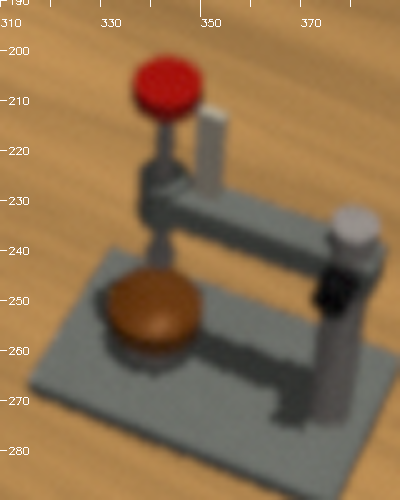

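Enlarged readings in the top view:
- **Gauge:** knob top at (288.5,175.8). Base corners at (248,170.5), (311.5,163), (315.5,201), (252.5,208). Lens at about (294,183.5).
- **Tongs:** pads at (415.3,242.5) and (430.8,237), block at (436,277), jaws at (391,201) and (421,192).

In the scene view the knob is at (343.5,206.5) and the lens at (340.5,252). A short post stands on the gauge arm beside the knob.

```bash
cat > h.py <<'E'
from station import *
import numpy as np
def ray(n,u,v,z):
    m=camera_model(n);d=m["orientation"]@np.array([(u-m["cx"])/m["fx"],-(v-m["cy"])/m["fy"],-1])
    o=m["origin"];return (o+d*(z-o[2])/d[2])[:2]
def proj(n,p):
    m=camera_model(n);q=m["orientation"].T@(np.array(p)-m["origin"])
    return m["cx"]-m["fx"]*q[0]/q[2], m["cy"]+m["fy"]*q[1]/q[2]
E
python3 - <<'E'
from h import *
T=lambda u,v,z:ray("top",u,v,z)
np.set_printoptions(precision=4,suppress=True)
print("knob",T(288.5,175.8,.185),ray("scene",343.5,206.5,.185))
print("lens",T(294,183.5,.045),ray("scene",340.5,250,.046))
c=[T(*p,.012) for p in((248,170.5),(311.5,163),(315.5,201),(252.5,208))]
print(np.array(c)); cc=np.mean(c,0)
y=(c[0]-c[1]+c[3]-c[2]);y/=np.hypot(*y);print("base c",cc,"ydir",y,np.degrees(np.arctan2(y[1],y[0]))-90,"anvil",cc-.03*y)
l,r=T(415.3,242.5,.034),T(430.8,237,.034);b=T(436,277,.03)
print("pads",l,r,(l+r)/2,np.hypot(*(l-r)),"block",b)
jl,jr=T(391,201,.026),T(421,192,.026);j=(jl+jr)/2;print("jaws",jl,jr,j)
for a in(((l+r)/2-b),(j-b),(j-(l+r)/2)):print(np.degrees(np.arctan2(a[1],a[0])),np.hypot(*a))
ls,rs=ray("scene",266.5,179,.02),ray("scene",281,182,.02);print("scene pads",ls,rs,(ls+rs)/2)
E
```

```text
knob [0.6295 0.0756] [0.6344 0.0803]
lens [0.6273 0.0741] [0.6352 0.0784]
[[0.6618 0.1835]
 [0.6781 0.0352]
 [0.5891 0.0266]
 [0.5742 0.1729]]
base c [0.6258 0.1046] ydir [-0.1053  0.9944] 6.043044106947207 anvil [0.629  0.0747]
pads [ 0.4918 -0.1991] [ 0.5039 -0.2344] [ 0.4978 -0.2168] 0.03734715900624242 block [ 0.4136 -0.245 ]
jaws [ 0.5868 -0.1468] [ 0.6068 -0.216 ] [ 0.5968 -0.1814]
18.512752609767098 0.08885937747344494
19.129585107532993 0.19395754212008512
19.651060381859406 0.10510766741647853
scene pads [ 0.5081 -0.2327] [ 0.497  -0.1909] [ 0.5025 -0.2118]
```

Run:
```python
from h import *
k=np.array([.6318,.0775]);y=np.array([-.105,.994])
for z in(.15,.16,.17,.18):
    p=ray("scene",352,212,z); q=ray("top",279,176,z)
    print(z,[( (a-k)@y*1e3, (a-k)@np.array([.994,.105])*1e3) for a in(p,q)])
```

```text
0.15 [(np.float64(12.197307986404104), np.float64(-22.400977541229736)), (np.float64(20.025746378166637), np.float64(3.472979461265873))]
0.16 [(np.float64(15.543925719085982), np.float64(-13.259438751152915)), (np.float64(19.174746617209934), np.float64(2.281891612259114))]
0.17 [(np.float64(18.890543451767815), np.float64(-4.117899961076211)), (np.float64(18.323746856253255), np.float64(1.0908037632522458))]
0.18 [(np.float64(22.237161184449697), np.float64(5.02363882900061)), (np.float64(17.472747095296572), np.float64(-0.10028408575450996))]
```

>>> step_arm([
  [[0, 0, 0, 29.9, 0, -15.3, 0], [0, 0, 0, 29.9, 0, -15.3, 0], [0, 0, 0, 29.9, 0, -15.3, 0], [0, 0, 0, 29.9, 0, -15.3, 0], [0, 0, 0, 29.9, 0, -15.3, 0], [0, 0, 0, 29.9, 0, -15.3, 0], [0, 0, 0, 29.9, 0, -15.3, 0], [0, 0, 0, 29.9, 0, -15.3, 0]],
], grip_force=20)

```text
t: 0.77
tool_pos: [0.3268, 0.3348, 0.2498]
orientation: [[0.973, -0.0, 0.232], [-0.232, -0.0, 0.973], [-0.0, -1.0, -0.0]]
ft_force: [0.6, 1.3, 0.7]
gripper_width: 0.0
```

>>> step_arm([
  [[0, 0, 0, 29.9, 0, -15.3, 0], [0, 0, 0, 29.9, 0, -15.3, 0], [0, 0, 0, 29.9, 0, -15.3, 0], [0, 0, 0, 29.9, 0, -15.3, 0], [0, 0, 0, 29.9, 0, -15.3, 0], [0, 0, 0, 29.9, 0, -15.3, 0], [0, 0, 0, 29.9, 0, -15.3, 0], [0, 0, 0, 29.9, 0, -15.3, 0]],
])

```text
t: 1.43
tool_pos: [0.5312, 0.1603, 0.2497]
orientation: [[0.973, -0.001, 0.232], [-0.232, -0.0, 0.973], [-0.001, -1.0, -0.0]]
ft_force: [0.6, 1.0, 0.8]
gripper_width: 0.0001
```

>>> step_arm([
  [[0, 0, 0, 29.9, 0, -15.3, 0], [0, 0, 0, 29.9, 0, -15.3, 0], [0, 0, 0, 29.9, 0, -15.3, 0], [0, 0, 0, 29.9, 0, -15.3, 0], [0, 7, 0, 0, 0, 0, 0], [0, 7, 0, 0, 0, 0, 0], [0, 7, 0, 0, 0, 0, 0], [0, 7, 0, 0, 0, 0, 0]],
])

```text
t: 2.1
tool_pos: [0.6323, 0.0742, 0.2493]
orientation: [[0.746, -0.001, 0.666], [-0.666, 0.0, 0.746], [-0.001, -1.0, -0.001]]
ft_force: [-0.8, 0.4, -0.3]
gripper_width: -0.0002
```

>>> step_arm([
  [[0, 7, 0, 0, 0, 0, 0], [0, 7, 0, 0, 0, 0, 0], [0, 7, 0, 0, 0, 0, 0], [0, 7, 0, 0, 0, 0, 0], [0, 7, 0, 0, 0, 0, 0], [0, 7, 0, 0, 0, 0, 0], [0, 0, 0, 0, 0, 0, 0]],
])

```text
t: 2.68
tool_pos: [0.6322, 0.0745, 0.2495]
orientation: [[0.109, -0.001, 0.994], [-0.994, -0.0, 0.109], [-0.0, -1.0, -0.001]]
ft_force: [0.3, -0.0, -0.0]
gripper_width: -0.0003
```

>>> step_arm([
  [[0, 0, 0, 0, 20, 0, 0], [0, 0, 0, 0, 20, 0, 0], [0, 0, 0, 0, 5, 0, 0], [0, 0, 0, 0, 5, 0, 0], [0, 0, 0, 0, 5, 0, 0], [0, 0, 0, 0, 0, 0, 0]],
])

```text
t: 3.18
tool_pos: [0.6324, 0.0745, 0.1949]
orientation: [[0.116, -0.0, 0.993], [-0.993, -0.0, 0.116], [-0.0, -1.0, -0.0]]
ft_force: [-2.3, 0.3, 3.4]
gripper_width: -0.0
```

Run:
```python
from h import *
import cv2
a=read_camera("scene")[150:300,280:430,::-1];b=read_camera("top")[130:230,240:340,::-1]
cv2.imwrite("pics/p1.png",np.hstack([cv2.resize(a,(400,400),interpolation=2),cv2.resize(b,(400,400),interpolation=2)]))
```

```text
(no output)
```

View pics/p1.png

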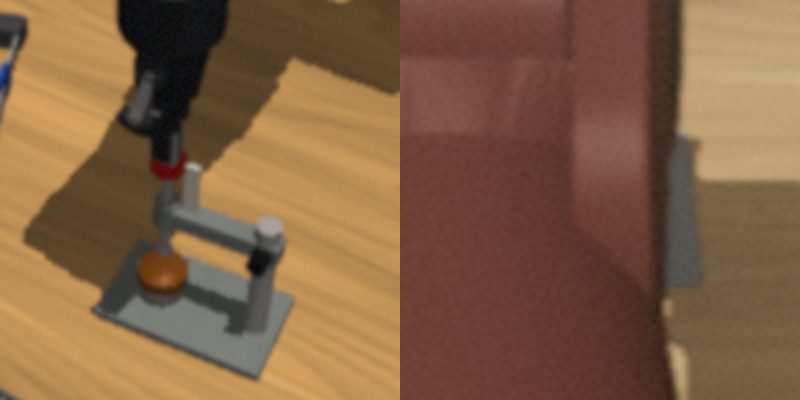

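The fingertips are centred on the knob (left crop, about (170,160)) and clear of the post, with the spring pushing back at 3.4 N. I'll press on slowly.

>>> step_arm([
  [[0, 0, 0, 0, 5, 0, 0], [0, 0, 0, 0, 4, 0, 0], [0, 0, 0, 0, 3, 0, 0], [0, 0, 0, 0, 1, 0, 0], [0, 0, 0, 0, 0, 0, 0], [0, 0, 0, 0, 0, 0, 0]],
])

```text
t: 3.78
tool_pos: [0.6331, 0.0745, 0.1823]
orientation: [[0.115, 0.001, 0.993], [-0.993, 0.0, 0.115], [0.0, -1.0, 0.001]]
ft_force: [2.5, 0.2, 4.6]
gripper_width: -0.0002
```

>>> step_arm([
  [[0, 0, 0, 0, 1, 0, 0], [0, 0, 0, 0, 0, 0, 0], [0, 0, 0, 0, 0, 0, 0]],
])

```text
t: 4.03
tool_pos: [0.6328, 0.0745, 0.1812]
orientation: [[0.115, 0.001, 0.993], [-0.993, -0.0, 0.115], [0.0, -1.0, 0.001]]
ft_force: [2.3, 1.0, 4.3]
gripper_width: -0.0001
```

>>> step_arm([
  [[0, 0, 0, 0, 1, 0, 0], [0, 0, 0, 0, 0, 0, 0], [0, 0, 0, 0, 0, 0, 0]],
])

```text
t: 4.28
tool_pos: [0.6325, 0.0745, 0.18]
orientation: [[0.115, 0.0, 0.993], [-0.993, 0.0, 0.115], [0.0, -1.0, 0.0]]
ft_force: [3.8, 0.8, 3.5]
gripper_width: -0.0002
```

>>> step_arm([
  [[0, 0, 0, 0, 0.6, 0, 0], [0, 0, 0, 0, 0, 0, 0], [0, 0, 0, 0, 0, 0, 0]],
])

```text
t: 4.53
tool_pos: [0.6325, 0.0745, 0.1794]
orientation: [[0.115, 0.0, 0.993], [-0.993, -0.0, 0.115], [0.0, -1.0, 0.0]]
ft_force: [3.1, -0.3, 3.4]
gripper_width: -0.0003
```

>>> step_arm([
  [[0, 0, 0, 0, 0.6, 0, 0], [0, 0, 0, 0, 0, 0, 0], [0, 0, 0, 0, 0, 0, 0]],
])

```text
t: 4.78
tool_pos: [0.6325, 0.0745, 0.1788]
orientation: [[0.115, 0.0, 0.993], [-0.993, -0.0, 0.115], [0.0, -1.0, 0.0]]
ft_force: [2.9, 0.4, 4.4]
gripper_width: -0.0001
```

>>> step_arm([
  [[0, 0, 0, 0, 0.6, 0, 0], [0, 0, 0, 0, 0, 0, 0], [0, 0, 0, 0, 0, 0, 0]],
])

```text
t: 5.03
tool_pos: [0.6325, 0.0745, 0.1787]
orientation: [[0.115, 0.0, 0.993], [-0.993, -0.0, 0.115], [0.0, -1.0, 0.0]]
ft_force: [1.1, -0.1, 9.2]
gripper_width: 0.0001
```

The force has risen to 9.2 N and the tip has stopped descending, so the foot is on the lens. I'll hold briefly, then release.

>>> step_arm([
  [[0, 0, 0, 0, 0.3, 0, 0], [0, 0, 0, 0, 0, 0, 0], [0, 0, 0, 0, 0, 0, 0], [0, 0, 0, 0, 0, 0, 0], [0, 0, 0, 0, 0, 0, 0], [0, 0, 0, 0, 0, 0, 0]],
])

```text
t: 5.53
tool_pos: [0.6325, 0.0745, 0.1788]
orientation: [[0.115, 0.001, 0.993], [-0.993, -0.0, 0.115], [0.0, -1.0, 0.001]]
ft_force: [0.5, -1.5, 10.6]
gripper_width: -0.0001
```

>>> step_arm([
  [[0, 0, 0, 0, -8, 0, 0], [0, 0, 0, 0, -8, 0, 0], [0, 0, 0, 0, -10, 0, 0], [0, 0, 0, 0, -25, 0, 0], [0, 0, 0, 0, -25, 0, 0], [0, 0, 0, 0, 0, 0, 0]],
])

```text
t: 6.03
tool_pos: [0.6337, 0.0746, 0.2589]
orientation: [[0.115, 0.005, 0.993], [-0.993, 0.0, 0.115], [0.001, -1.0, 0.005]]
ft_force: [0.8, 1.0, 0.6]
gripper_width: 0.0
```

>>> step_arm([
  [[0, 0, 0, 33.9, 0, -20.7, 0], [0, 0, 0, 33.9, 0, -20.7, 0], [0, 0, 0, 33.9, 0, -20.7, 0], [0, 0, 0, 33.9, 0, -20.7, 0], [0, 0, 0, 33.9, 0, -20.7, 0], [0, 0, 0, 33.9, 0, -20.7, 0], [0, 0, 0, 33.9, 0, -20.7, 0], [0, 0, 0, 33.9, 0, -20.7, 1]],
])

```text
t: 6.7
tool_pos: [0.4975, -0.2151, 0.2539]
orientation: [[0.115, -0.001, 0.993], [-0.993, 0.001, 0.115], [-0.001, -1.0, -0.001]]
ft_force: [1.6, -0.2, 0.5]
gripper_width: 0.0108
```

>>> step_arm([
  [[0, -6.85, 0, 0, 0, 0, 1], [0, -6.85, 0, 0, 0, 0, 1], [0, -6.85, 0, 0, 0, 0, 1], [0, -6.85, 0, 0, 0, 0, 1], [0, -6.85, 0, 0, 0, 0, 1], [0, -6.85, 0, 0, 0, 0, 1], [0, -6.85, 0, 0, 0, 0, 1], [0, -6.85, 0, 0, 0, 0, 1]],
])

```text
t: 7.37
tool_pos: [0.4985, -0.2136, 0.2537]
orientation: [[0.881, -0.002, 0.473], [-0.473, 0.001, 0.881], [-0.002, -1.0, 0.0]]
ft_force: [0.0, 0.5, 0.3]
gripper_width: 0.0852
```

>>> step_arm([
  [[0, -6.85, 0, 0, 0, 0, 1], [0, -6.85, 0, 0, 0, 0, 1], [0, -6.85, 0, 0, 0, 0, 1], [0, -6.85, 0, 0, 0, 0, 1], [0, -6.85, 0, 0, 0, 0, 1], [0, -6.85, 0, 0, 0, 0, 1], [0, -6.85, 0, 0, 0, 0, 1], [0, 0, 0, 0, 0, 0, 1]],
])

```text
t: 8.03
tool_pos: [0.4986, -0.2136, 0.2538]
orientation: [[0.942, -0.001, -0.337], [0.337, 0.001, 0.942], [-0.001, -1.0, 0.001]]
ft_force: [0.1, -0.1, 0.7]
gripper_width: 0.0854
```

>>> step_arm([
  [[0, 0, 0, 0, 40, 0, 1], [0, 0, 0, 0, 40, 0, 1], [0, 0, 0, 0, 40, 0, 1], [0, 0, 0, 0, 40, 0, 1], [0, 0, 0, 0, 10, 0, 1], [0, 0, 0, 0, 0, 0, 1], [0, 0, 0, 0, 0, 0, 1]],
])

```text
t: 8.62
tool_pos: [0.4995, -0.2141, 0.085]
orientation: [[0.944, -0.0, -0.33], [0.33, 0.0, 0.944], [-0.0, -1.0, 0.0]]
ft_force: [0.3, -0.7, 0.9]
gripper_width: 0.0858
```

Run:
```python
from h import *
import cv2
a=read_camera("scene")[100:250,210:360,::-1];b=read_camera("top")[180:300,370:490,::-1]
cv2.imwrite("pics/p2.png",np.hstack([cv2.resize(a,(400,400),interpolation=2),cv2.resize(b,(400,400),interpolation=2)]))
print(get_state()["tool_pos"])
```

```text
[ 0.50072582 -0.21486216  0.08630886]
```

View pics/p2.png

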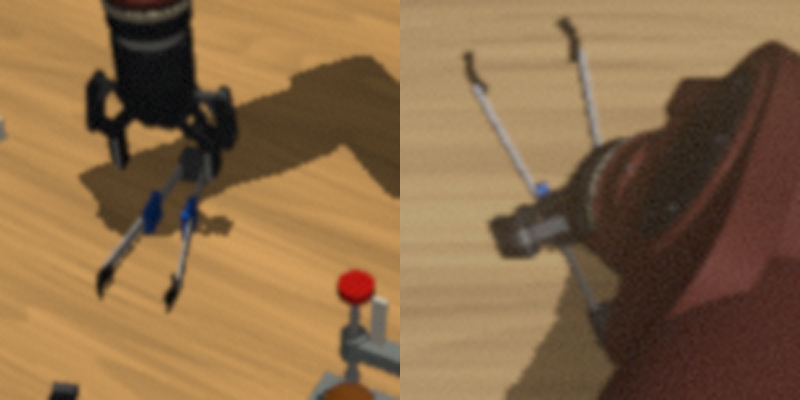

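Run:
```python
from h import *
for z in(.067,.08): print(proj("scene",[.5007,-.2149,z]))
print(proj("top",[.5007,-.2149,.12]))
for z in(.067,.08):
  for s in(1,-1): print(proj("scene",np.array([.5007,-.2149,z])+s*.045*np.array([-.33,.944,0])))
```

```text
(np.float64(271.7090385305615), np.float64(166.64258533716182))
(np.float64(271.27319953836115), np.float64(162.88272458905288))
(np.float64(430.24696045252904), np.float64(239.29015065062194))
(np.float64(287.73334261169816), np.float64(168.9577157689327))
(np.float64(255.9030570728894), np.float64(164.35899732663864))
(np.float64(287.4289536456143), np.float64(165.19110018494047))
(np.float64(255.33938093597072), np.float64(160.60605970749572))
```

The open fingers straddle the tongs in line with the pads (scene fingertips at about (255,160) and (289,164), close to the projected pose). I'll descend and close to carrying width.

>>> step_arm([
  [[0, 0, 0, 0, 20, 0, 1], [0, 0, 0, 0, 20, 0, 1], [0, 0, 0, 0, 15, 0, 1], [0, 0, 0, 0, 6, 0, 1], [0, 0, 0, 0, 0, 0, 1], [0, 0, 0, 0, 0, 0, 1]],
])

```text
t: 9.22
tool_pos: [0.5001, -0.2145, 0.0243]
orientation: [[0.944, 0.002, -0.331], [0.331, -0.001, 0.944], [0.001, -1.0, -0.001]]
ft_force: [0.4, -0.4, -0.2]
gripper_width: 0.0854
```

>>> step_arm([
  [[0, 0, 0, 0, 0, 0, 0.8], [0, 0, 0, 0, 0, 0, 0.7], [0, 0, 0, 0, 0, 0, 0.62], [0, 0, 0, 0, 0, 0, 0.57], [0, 0, 0, 0, 0, 0, 0.52], [0, 0, 0, 0, 0, 0, 0.52], [0, 0, 0, 0, 0, 0, 0.52]],
], grip_force=25)

```text
t: 9.8
tool_pos: [0.5002, -0.2146, 0.0244]
orientation: [[0.944, 0.002, -0.331], [0.331, -0.001, 0.944], [0.002, -1.0, -0.002]]
ft_force: [-1.3, 0.0, 11.9]
gripper_width: 0.0451
```

>>> step_arm([
  [[0, 0, 0, 0, -3, 0, 0.52], [0, 0, 0, 0, -10, 0, 0.52], [0, 0, 0, 0, -20, 0, 0.52], [0, 0, 0, 0, -20, 0, 0.52], [0, 0, 0, 0, 0, 0, 0.52], [0, 0, 0, 0, 0, 0, 0.52]],
])

```text
t: 10.3
tool_pos: [0.4999, -0.2144, 0.0772]
orientation: [[0.943, 0.002, -0.331], [0.331, -0.001, 0.943], [0.002, -1.0, -0.002]]
ft_force: [0.4, -0.3, -1.3]
gripper_width: 0.0448
```

Run:
```python
from h import *
import cv2
a=read_camera("scene")[120:270,210:360,::-1];b=read_camera("top")[160:280,370:490,::-1]
cv2.imwrite("pics/p3.png",np.hstack([cv2.resize(a,(400,400),interpolation=2),cv2.resize(b,(400,400),interpolation=2)]))
s=get_state();print(s["tool_pos"],s["gripper_width"],s["ft_force"],s["ft_torque"])
```

```text
[ 0.49874693 -0.21371788  0.07558679] 0.04498812473859111 [-0.85219552 -0.46124361 -0.96784766] [ 0.01257792 -0.00907763  0.03715799]
```

View pics/p3.png

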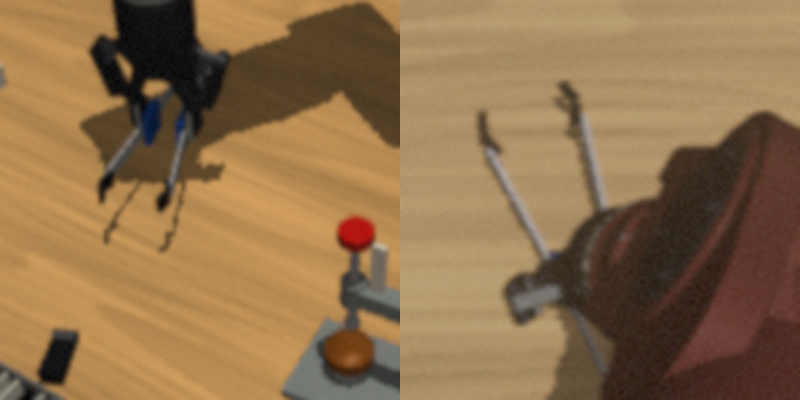

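Run:
```python
from h import *
T=np.array([.499,-.214,.076]);x=np.array([.9435,.331,0]);y=np.array([-.331,.9435,0])
for L in(.095,.105,.115):
  for s in(1,-1):
    p=T+L*x+s*.034*y+[0,0,-.0]; print(L,s,np.round(proj("scene",p),1),np.round(proj("top",p),1))
m=[];
from scipy.optimize import least_squares
for name,ps,pt in(("L",(271.1,195),(394.9,199.6)),("R",(249,189.8),(420.7,190))):
  p=least_squares(lambda p:np.r_[np.array(proj("scene",p))-ps,np.array(proj("top",p))-pt],T+.1*x).x
  m.append(p)
m=np.mean(m,0);d=m-T;print("jaw mid",m,"along",d@x,"lat",d@y,"z",d[2])
```

```text
0.095 1 [273.4 189.1] [395.7 204. ]
0.095 -1 [247.7 185.1] [424.8 193.5]
0.105 1 [272.2 191.7] [394.2 199.7]
0.105 -1 [246.4 187.7] [423.2 189.2]
0.115 1 [270.9 194.4] [392.6 195.4]
0.115 -1 [244.9 190.4] [421.6 184.9]
jaw mid [ 0.59771604 -0.1784962   0.06698218] along 0.10489034589301736 lat 0.0008228288219704764 z -0.00901782016704597
```

The tongs are held at carrying width, with the jaw point triangulated 105 mm ahead of the TCP and 1 mm off to the side. I'll carry them to a point in front of the gauge and align.

>>> step_arm([
  [[0, 0, 0, 3, -2, 20, 0.52], [0, 0, 0, 3, -2, 24, 0.52], [0, 0, 0, 3.5, -2, 24, 0.52], [0, 0, 0, 3.5, -2, 24, 0.52], [0, 0, 0, 3.5, -2, 24, 0.52], [0, 0, 0, 3.5, -2, 24, 0.52], [0, 0, 0, 3.5, 0, 24, 0.52], [0, 0, 0, 3.5, 0, 24, 0.52]],
])

```text
t: 11.07
tool_pos: [0.4612, -0.0264, 0.0871]
orientation: [[0.944, -0.002, -0.331], [0.331, 0.0, 0.944], [-0.001, -1.0, 0.001]]
ft_force: [0.5, -0.4, -1.9]
gripper_width: 0.0449
```

>>> step_arm([
  [[0, 0, 0, 3.5, 0, 24, 0.52], [0, 0, 0, 3.5, 0, 24, 0.52], [0, 0, 0, 3.5, 0, 22, 0.52], [0, 0, 0, 3.8, 0, 15.5, 0.52], [0, 4, 0, 0, 0, 0, 0.52], [0, 5, 0, 0, 0, 0, 0.52], [0, 4.3, 0, 0, 0, 0, 0.52], [0, 0, 0, 0, 0, 0, 0.52]],
])

```text
t: 11.73
tool_pos: [0.4466, 0.058, 0.0871]
orientation: [[0.995, -0.002, -0.103], [0.103, 0.0, 0.995], [-0.002, -1.0, 0.0]]
ft_force: [-0.0, 0.1, -1.5]
gripper_width: 0.0446
```

Lower to jaw height (TCP z about 0.043), move 30 mm forward, then look.

>>> step_arm([
  [[0, 0, 0, 0, 15, 0, 0.52], [0, 0, 0, 0, 15, 0, 0.52], [0, 0, 0, 0, 14, 0, 0.52], [0, 0, 0, 15, 0, 0, 0.52], [0, 0, 0, 15, 0, 0, 0.52], [0, 0, 0, 0, 0, 0, 0.52], [0, 0, 0, 0, 0, 0, 0.52], [0, 0, 0, 0, 0, 0, 0.52]],
])

```text
t: 12.4
tool_pos: [0.4761, 0.0609, 0.0434]
orientation: [[0.994, -0.002, -0.107], [0.107, 0.0, 0.994], [-0.002, -1.0, 0.0]]
ft_force: [-0.4, -0.0, -1.8]
gripper_width: 0.0443
```

Run:
```python
from h import *
import cv2
def c(im,x,y,w,h,k):
    o=cv2.resize(np.ascontiguousarray(im[y:y+h,x:x+w]),None,fx=k,fy=k,interpolation=cv2.INTER_CUBIC)
    for i in range(0,w,10):
        cv2.line(o,(i*k,0),(i*k,6),(255,255,255),1); cv2.putText(o,str(x+i),(i*k,18),0,.35,(255,255,255),1)
    for j in range(0,h,10):
        cv2.line(o,(0,j*k),(6,j*k),(255,255,255),1); cv2.putText(o,str(y+j),(8,j*k+4),0,.35,(255,255,255),1)
    return o
a=read_camera("scene")[:,:,::-1];b=read_camera("top")[:,:,::-1]
cv2.imwrite("pics/p4.png",np.hstack([c(a,300,190,80,100,5),c(b,250,150,80,100,5)]))
s=get_state();print(s["tool_pos"],s["orientation"],s["gripper_width"],s["ft_force"])
```

```text
[0.47622131 0.06089558 0.0436768 ] [[ 9.94351925e-01 -1.25213087e-03 -1.06125780e-01]
 [ 1.06125870e-01  5.53425035e-06  9.94352704e-01]
 [-1.24447239e-03 -9.99999216e-01  1.38386470e-04]] 0.04450788298188433 [ 0.31728298 -0.4135838  -1.38202849]
```

View pics/p4.png

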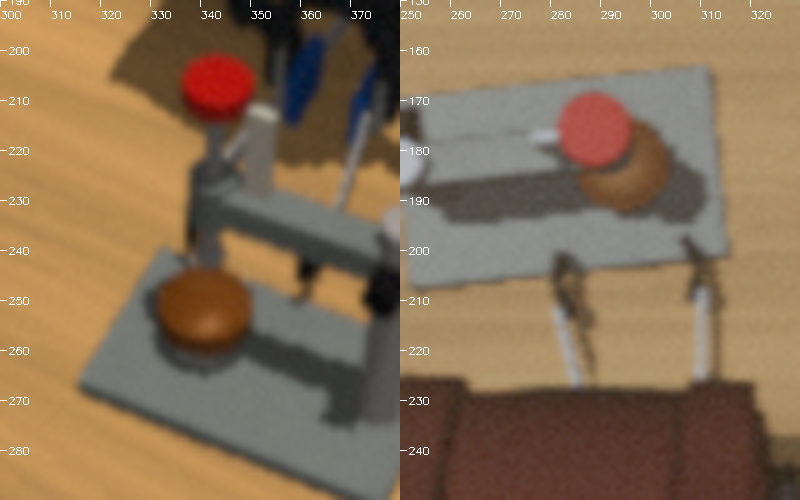

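Run:
```python
from h import *
x=np.array([.9943,.1062]);y=np.array([-.1062,.9943]);T=np.array([.4762,.0609])
l,r=ray("top",282,206,.044),ray("top",308.3,203,.044)
print(l-T,(l-T)@x,(l-T)@y,(r-T)@x,(r-T)@y)
# lens edges from top: right edge and bottom edge at rim top z=.042
e=ray("top",303.8,183,.042);f=ray("top",295,192.6,.042)
print("lens from right edge y",e[1]+.022,"from bottom x",f[0]+.022)
L=np.array([f[0]+.022,e[1]+.022]);print(L,(L-T)@x,(L-T)@y)
# scene: lens outline sides at 331.2, 350.4 of rim; predict for candidates
for c in([.6273,.0741],[.6315,.0765],L):
  th=np.linspace(0,6.28,200);P=np.array([proj("scene",[c[0]+.022*np.cos(t),c[1]+.022*np.sin(t),.042]) for t in th])
  Q=np.array([proj("top",[c[0]+.022*np.cos(t),c[1]+.022*np.sin(t),.042]) for t in th])
  print(c,"scene",P[:,0].min(),P[:,0].max(),P[:,1].max(),"top",Q[:,0].min(),Q[:,0].max(),Q[:,1].max())
```

```text
[0.10049325 0.04060965] 0.10423318539852838 0.02970578695016809 0.10413432142642554 -0.02999751465146903
lens from right edge y 0.0741046595880914 from bottom x 0.6288872211200823
[0.62888722 0.07410466] 0.15321923880795316 -0.0030859898545134686
[0.6273, 0.0741] scene 330.8805727225015 350.2585719078628 255.72689113328238 top 284.3964892459888 303.8053970022093 193.30711595920178
[0.6315, 0.0765] scene 330.8292366765353 350.2812776989361 257.45831980615355 top 283.33174790833937 302.73565937947063 191.46657202958423
[0.62888722 0.07410466] scene 330.5209622970108 349.9190460087039 256.2089605090962 top 284.3920008414551 303.79911984569185 192.6078411393968
```

The top view shows the jaws at about (282,206) and (308,203), centred on the tool axis. The lens lies about 49 mm further ahead and 2–3 mm to the tool's -z side. I'll shift sideways and go in.

>>> step_arm([
  [[0, 0, 0, 0, 0, -2.4, 0.52], [0, 0, 0, 10, 0, 0, 0.52], [0, 0, 0, 10, 0, 0, 0.52], [0, 0, 0, 10, 0, 0, 0.52], [0, 0, 0, 10, 0, 0, 0.52], [0, 0, 0, 6, 0, 0, 0.52], [0, 0, 0, 4, 0, 0, 0.52], [0, 0, 0, 0, 0, 0, 0.52]],
])

```text
t: 13.17
tool_pos: [0.5277, 0.0638, 0.0439]
orientation: [[0.994, 0.0, -0.106], [0.106, -0.0, 0.994], [0.0, -1.0, -0.0]]
ft_force: [0.5, -0.3, -1.4]
gripper_width: 0.0448
```

Run:
```python
from h import *
import cv2
def c(im,x,y,w,h,k):
    return cv2.resize(np.ascontiguousarray(im[y:y+h,x:x+w]),None,fx=k,fy=k,interpolation=cv2.INTER_CUBIC)
a=read_camera("scene")[:,:,::-1];b=read_camera("top")[:,:,::-1]
cv2.imwrite("pics/p5.png",np.hstack([c(a,300,190,80,100,5),c(b,250,150,80,100,5)]))
s=get_state();print(s["tool_pos"],s["gripper_width"],s["ft_force"])
```

```text
[0.52667639 0.06377165 0.04377935] 0.044132544888193244 [-0.48326398 -0.3532157  -1.43440436]
```

View pics/p5.png

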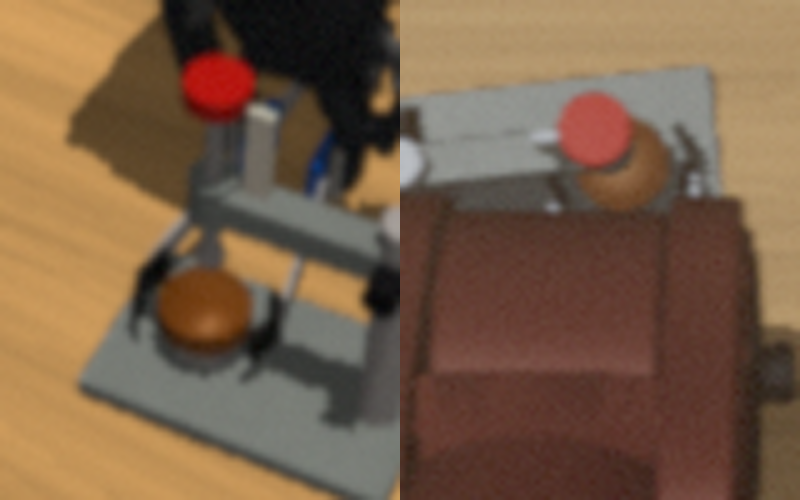

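The jaws straddle the lens evenly (scene crop jaws at about (150,290) and (265,325), lens at (205,310)). Close.

>>> step_arm([
  [[0, 0, 0, 0, 0, 0, 0.49], [0, 0, 0, 0, 0, 0, 0.47], [0, 0, 0, 0, 0, 0, 0.45], [0, 0, 0, 0, 0, 0, 0.43], [0, 0, 0, 0, 0, 0, 0.41], [0, 0, 0, 0, 0, 0, 0.39], [0, 0, 0, 0, 0, 0, 0.37], [0, 0, 0, 0, 0, 0, 0.35]],
], grip_force=50)

```text
t: 13.93
tool_pos: [0.5272, 0.0638, 0.0439]
orientation: [[0.994, -0.0, -0.106], [0.106, -0.0, 0.994], [-0.0, -1.0, 0.0]]
ft_force: [-0.9, 1.1, -0.5]
gripper_width: 0.0358
```

>>> step_arm([
  [[0, 0, 0, 0, 0, 0, 0.3], [0, 0, 0, 0, 0, 0, 0.2], [0, 0, 0, 0, 0, 0, 0.2], [0, 0, 0, 0, 0, 0, 0.2], [0, 0, 0, 0, 0, 0, 0.2], [0, 0, 0, 0, 0, 0, 0.2]],
])

```text
t: 14.43
tool_pos: [0.5273, 0.0638, 0.0439]
orientation: [[0.994, 0.0, -0.105], [0.105, 0.0, 0.994], [0.0, -1.0, 0.0]]
ft_force: [-0.9, -0.1, -0.3]
gripper_width: 0.0353
```

>>> step_arm([
  [[0, 0, 0, 0, -2, 0, 0.2], [0, 0, 0, 0, -3, 0, 0.2], [0, 0, 0, 0, -4, 0, 0.2], [0, 0, 0, 0, 0, 0, 0.2], [0, 0, 0, 0, 0, 0, 0.2]],
])

```text
t: 14.85
tool_pos: [0.5276, 0.0638, 0.0533]
orientation: [[0.994, 0.001, -0.105], [0.105, -0.0, 0.994], [0.001, -1.0, -0.0]]
ft_force: [0.9, -1.1, -1.6]
gripper_width: 0.0357
```

Run:
```python
from h import *
import cv2
def c(im,x,y,w,h,k):
    return cv2.resize(np.ascontiguousarray(im[y:y+h,x:x+w]),None,fx=k,fy=k,interpolation=cv2.INTER_CUBIC)
a=read_camera("scene")[:,:,::-1];b=read_camera("top")[:,:,::-1]
cv2.imwrite("pics/p6.png",np.hstack([c(a,300,190,80,100,5),c(b,250,150,80,100,5)]))
s=get_state();print(s["tool_pos"],s["gripper_width"],s["ft_force"])
```

```text
[0.52731247 0.0638278  0.05294616] 0.03566937596565922 [ 0.53434877  0.28644525 -1.66013279]
```

View pics/p6.png

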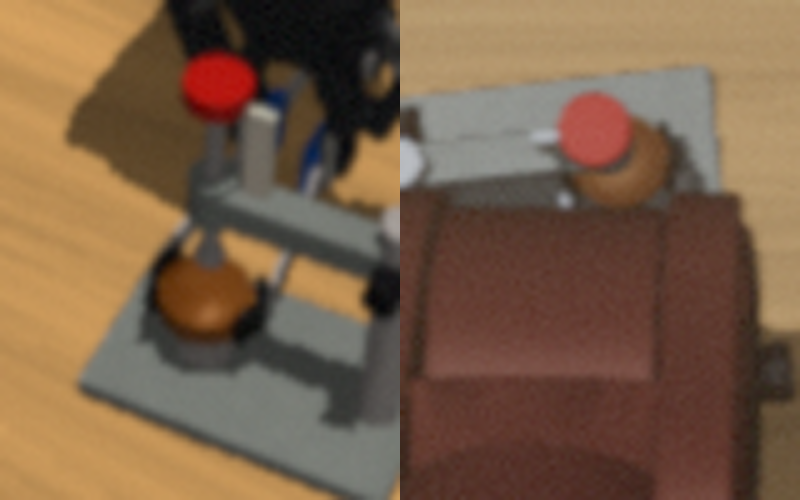

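The lens is up off the anvil between the jaws (scene crop at about (205,300)), below the foot. Back out slowly, then lift.

>>> step_arm([
  [[0, 0, 0, -4, 0, 0, 0.2], [0, 0, 0, -8, 0, 0, 0.2], [0, 0, 0, -12, 0, 0, 0.2], [0, 0, 0, -14, 0, 0, 0.2], [0, 0, 0, -16, 0, 0, 0.2], [0, 0, 0, -16, 0, 0, 0.2], [0, 0, 0, -16, 0, 0, 0.2], [0, 0, 0, -14, 0, 0, 0.2]],
])

```text
t: 15.62
tool_pos: [0.4257, 0.0532, 0.0527]
orientation: [[0.994, -0.001, -0.105], [0.105, -0.0, 0.994], [-0.001, -1.0, 0.0]]
ft_force: [-0.6, -0.3, -2.4]
gripper_width: 0.0359
```

>>> step_arm([
  [[0, 0, 0, -10, -5, 0, 0.2], [0, 0, 0, -8, -10, 0, 0.2], [0, 0, 0, 0, -15, 0, 0.2], [0, 0, 0, 0, -20, 0, 0.2], [0, 0, 0, 0, -20, 0, 0.2], [0, 0, 0, 0, -20, 0, 0.2], [0, 0, 0, 0, -20, 0, 0.2], [0, 0, 0, 0, -20, 0, 0.2]],
])

```text
t: 16.28
tool_pos: [0.4093, 0.0514, 0.1842]
orientation: [[0.994, 0.0, -0.105], [0.105, -0.0, 0.994], [0.0, -1.0, -0.0]]
ft_force: [1.0, 0.1, -1.5]
gripper_width: 0.0357
```

>>> step_arm([
  [[0, 0, 0, 0, -16, 0, 0.2], [0, 0, 0, 0, -8, 0, 0.2], [0, 0, 0, 0, -4, 0, 0.2], [0, 0, 0, 0, 0, 0, 0.2], [0, 0, 0, 0, 0, 0, 0.2], [0, 0, 0, 0, 0, 0, 0.2], [0, 0, 0, 0, 0, 0, 0.2], [0, 0, 0, 0, 0, 0, 0.2]],
])

```text
t: 16.95
tool_pos: [0.4096, 0.0514, 0.2103]
orientation: [[0.994, -0.001, -0.105], [0.105, 0.0, 0.994], [-0.001, -1.0, 0.0]]
ft_force: [-0.4, 0.6, -1.2]
gripper_width: 0.0358
```

Run:
```python
from h import *
import cv2
a=read_camera("scene")[:,:,::-1];b=read_camera("top")[:,:,::-1]
cv2.imwrite("pics/p7.png",np.hstack([cv2.resize(a[100:300,240:440],(400,400),interpolation=2),cv2.resize(b[90:290,190:490],(400,267),interpolation=2).repeat(1,0) if 0 else cv2.resize(b[100:300,240:440],(400,400),interpolation=2)]))
s=get_state();print(s["t"],s["tool_pos"],s["gripper_width"],s["ft_force"])
print(proj("scene",[.526,.075,.21]),proj("top",[.526,.075,.21]))
```

```text
17.05 [0.40971815 0.0514089  0.2105264 ] 0.03565885095686881 [-0.85602529 -0.31621566 -2.27959254]
(np.float64(366.98256313241154), np.float64(166.76905946610057)) (np.float64(288.02287720333385), np.float64(228.3269221663888))
```

View pics/p7.png

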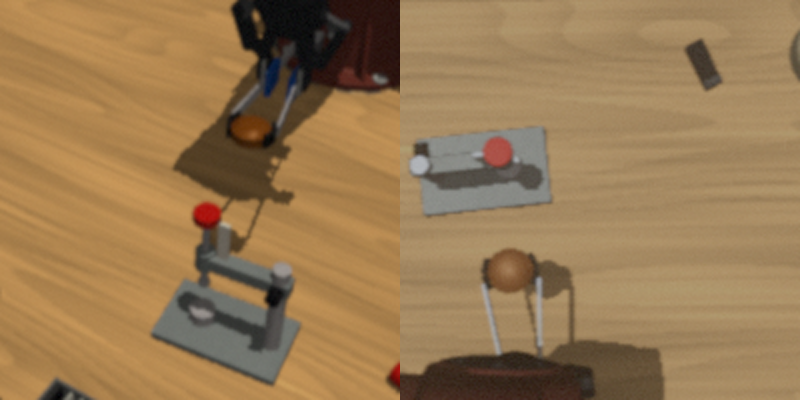

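The lens is held level in the jaws (scene crop (250,130)), clear of the gauge. The anvil is empty, the foot is up and the clip is undisturbed. Handing in.

Run:
```python
from station import *
s=get_state();print(abs(s["joint_vel"]).max(),s["gripper_width"]);job_done()
```

```text
0.28417041758340533 0.03565885095686881
the job is handed in; nothing more can be done
```

The job is handed in at about 17 s of the 59 s allowed; no verdict is reported, so success rests on my own checks.

**What I did**
- **Gauge:** I pressed the red knob with the closed fingers until the foot stopped on the lens. The push-back was about 10 N in all, held for roughly 0.5 s. I then let it spring back.
- **Tongs:** I gripped the blue pads and carried the tongs at about 45 mm. The jaws went round the lens rim and I closed them with 50 N.
- **Lens:** I lifted it off the anvil, backed out clear of the gauge and raised it.

**Last checks**
- **Lens height and hold:** the lens was level and still in the tongs. I estimate its underside at about 20 cm, from the TCP height of 0.21 m.
- **Gauge:** the anvil was empty and the foot was up.
- **Bystanders:** the clip looked undisturbed in the last picture. I did not check the chrome knob and cover there, but no move went near them.

**What disagreed**
- **Pad width:** the pads closed to 35.7 mm rather than the expected 37 mm. The pictures show the lens firmly in the jaws.
- **Table contact:** the wrist read 12 N upward while I closed on the tongs at table level. It went away on lifting.
- **Cameras:** the two cameras differed by about 5 mm on absolute positions. I steered by the relative positions of jaws and lens instead.

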